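# Open the squeeze-and-turn tub

## Task

Two tubs stand on the birch shelf by the door. Squeeze both black side tabs of the orange safety cap, turn the cap anticlockwise while squeezing, take it off its tub and set it down (not dropped) top side up, wholly on the round cork mat, then let go. Leave the other tub, the one with the plain cap, where it stands.

Things in the scene. Friction and masses are not known exactly. Their poses are not given: they have to be found in the camera images.
- tub: White tub, blue band, 90 mm across, in a fixed cradle; origin: centre of underside, z up. Shoulder 80 mm up, then a 38 mm neck. At the start the cap's axes are parallel to the tub's. With both tabs in, the cap turns freely; it is held down until turned about 45 degrees anticlockwise seen from above (turn 50 to 80), then lifts straight off (40 mm to clear). Tabs out: locked. Clockwise: stopped.
- cap: Orange cap, 55 mm across, 43 high, 60-90 g; origin: centre of underside, z up, 81 mm up at the start. Black tabs on its +y and -y sides: upright plates 18 mm wide, 68 mm over both, each sprung inward 6 mm (5 N) to a hard stop (56 mm over both). Pinch both along y with 10-25 N about 32 mm above the origin; fingertips stay over 6 mm above it (lock posts on the shoulder). This grips it.
- mat: Round cork mat, 170 mm across, 5 mm thick, fixed flat on the shelf. Origin: centre of its underside. The cap standing on it has its origin 5 mm above the mat's origin.
- plain_tub: Bystander: a loose tub of the same kind, 90 mm across, without cradle, with a smooth orange cap (62 mm across, no tabs), 122 mm high in all, 0.45 kg. Origin: centre of its underside. Not to be moved.
There are look-alikes about, which are no part of the job. There is more than one size of the cap; the one meant has the size given above.

How it is judged:
By the outcome, as a careful person would: the job done as asked, in the order asked, and still so for the second after the job is handed in, with the robot touching nothing.
It also fails if it takes over 42 s, if anything falls off the work surface, if the arm or the gripper's body presses on something with over 40 N, if the wrist force passes 120 N, or if a joint passes its speed limit or range.

## Robot

A 7-joint arm with a two-finger parallel gripper is mounted at the origin on the work surface. World frame = base frame: x ahead of the robot, y to its left, z up, the work surface at z = 0. Lengths are in m, angles in rad, forces in N, time in s.
With the tool pointing down it reaches from about 0.425 to 0.925 m from the base axis. Payload 6.8 kg.
Tool frame: the origin (TCP) lies at the very end of the fingers, on their centre line; the grasp point (between the pads) lies 19 mm behind it; z points along the fingers, x is the direction in which the jaws open and shut, and the axes are right-handed (so a half turn about z gives the same grasp; the last joint's range is limited). The gripper opens to 85 mm and grips with 20 to 120 N. Pads are 22 mm wide; open, the fingers measure 114 mm over their backs; the gripper's body (76 mm by 85 mm) begins 54 mm behind the grasp point. The pads swing forward as they close: fully open they stand 13 mm farther back than shut.
Start: joints at [-1.355, 0.477, 0.022, 1.555, -0.011, 1.109, -0.083], TCP at [0.215, 0.64, 0.231] pointing down, gripper open.
Joint ranges: [-2.96, 2.96], [-0.34, 2.1], [-1.41, 1.46], [0.24, 2.44], [-1.37, 4.51], [0.17, 1.92], [-2.96, 2.96]. Speed limits (rad/s): [2.39, 2.39, 3.14, 3.14, 3.14, 3.14, 3.14].

## Interface

Orientations are given as a rotation vector (axis times angle).
In Python, from bench import get_obs, imaging, hand_in gives the robot as it stands.
- The arm moves only by the tool send_rows, never from a script. Its argument "motion" is a list of rows, each an object with "dp": the shift along the world's x, y, z in m, a list of three; "rot": the turn, a rotation vector about the world's x, y, z in rad, a list of three; "grip": the finger opening in m, from 0 to 0.0854. In form: [{"dp": [dx, dy, dz], "rot": [ax, ay, az], "grip": grip}, ...]. A call has 1 to 20 rows; each row shifts and turns the pose as measured when the row begins; what a row does not reach is not made up. A row lasts 1/8 s, in which the tool goes at most 62.5 mm and 10.7 degrees, less where a joint would pass 70% of its speed; a pose out of reach is approached as far as the arm can. A call is refused whole if a number of a shift passes 0.0625 or a number of a turn 0.188, either way. A call with a gripper value outside its range is refused whole. The fingers move at their own pace and stop on an object; "grip_force" is the grip in N (left out, the last holds). Time passes only in rows, so rows that do not move let the fingers close. It gives the time, the measured TCP pose, the force and the opening at its end, in the units of the state.
- get_obs(): the state, without advancing time (a new reading comes with each control period).
- imaging.grab_frame(name): name is "scene" or "top" or "wrist"; returns a dict with "img" (420x560x3 uint8, red, green, blue), "fx", "fy", "cx", "cy" (pixels), "R" (3x3) and "t" (3): a world point X has camera coordinates R X + t. Camera axes: x right, y down, z forward; pixel columns grow to the right and rows downward; lengths in m; the calibration is good to about 2 mm. The wrist camera is an equidistant fisheye: a pixel r from the principal point sees the ray r / f radians off the axis. A picture is of the moment at which its call begins. There is no depth.
- hand_in(): hands the job in, once; it reports no verdict.
The state is a dict: "clock": time; "joints": joint angles; "qvel": joint speeds; "tau": joint torques, N m; "tcp_pos": TCP position; "orientation": TCP orientation; "contact_force": force on the tool from outside, world axes, zero at the start; "moment": the same for the moment, N m; "grip_width": finger opening in m.
Only numpy, scipy, OpenCV 4.12 (cv2) and the standard library are available. Lean on these libraries where they do the work, as an engineer would, in place of code of your own. Each camera call takes 0.05 s, during which the arm holds its last target. There are 200 camera calls.

## Working session

There is one attempt and no reset: what is moved stays moved. The work goes in short steps, Python scripts to look and compute and a tool call to move; the robot and the scene stay as the last step left them, time stands still between calls to the robot, and variables do not carry over. Pictures are saved under pics/ and viewed, about 8 in all and at most 12, crops included, and the job is handed in when it is done.

Besides the shell and the picture viewer there is one more tool, called after "Request:" in YAML: its name, and indented under it one key for each argument. send_rows: Moves the arm, as the interface text tells. Its arguments: {"type":"object","properties":{"motion":{"type":"array","items":{"type":"object","properties":{"dp":{"type":"array","items":{"type":"number"}},"rot":{"type":"array","items":{"type":"number"}},"grip":{"type":"number"}}}},"grip_force":{"type":"number"}},"required":["motion"]}

```bash
mkdir -p pics; cat > h.py <<'E'
import numpy as np, cv2
from bench import get_obs, imaging, hand_in
def grab(n,tag):
    f=imaging.grab_frame(n); np.savez(f'pics/{tag}.npz',**{k:np.array(f[k]) for k in f})
    cv2.imwrite(f'pics/{tag}.png',cv2.cvtColor(f['img'],cv2.COLOR_RGB2BGR)); return f
def load(tag): return dict(np.load(f'pics/{tag}.npz'))
def ray(f,u,v,fish=False):
    a=np.array([(u-f['cx'])/f['fx'],(v-f['cy'])/f['fy']])
    if fish:
        th=np.hypot(*a); d=np.array([*(a/max(th,1e-9)*np.sin(th)),np.cos(th)])
    else: d=np.array([*a,1.])
    R=np.array(f['R']); return -R.T@np.array(f['t']), R.T@d
def atz(f,u,v,z,fish=False):
    c,d=ray(f,u,v,fish); return c+d*(z-c[2])/d[2]
def proj(f,X):
    p=np.array(f['R'])@np.array(X)+np.array(f['t']); return p[0]/p[2]*f['fx']+f['cx'],p[1]/p[2]*f['fy']+f['cy']
def crop(tag,u0,v0,u1,v1,out,s=4):
    i=cv2.imread(f'pics/{tag}.png')[v0:v1,u0:u1]; cv2.imwrite(f'pics/{out}.png',cv2.resize(i,None,fx=s,fy=s,interpolation=cv2.INTER_CUBIC))
E
python3 - <<'E'
from h import *
for n in("top","scene","wrist"):
    f=grab(n,n+"0"); print(n,f['fx'],f['cx'],f['cy'],-np.array(f['R']).T@np.array(f['t']))
a=cv2.imread('pics/top0.png');print(get_obs())
E
```

```text
top 484.9872599437736 276.555216998135 208.19664093650604 [ 0.45155324 -0.04959335  1.09654745]
scene 449.0833564054866 271.3968351416708 203.65916603681342 [1.20683792 0.28388124 0.91746803]
wrist 325.19226210127806 278.6458796515921 207.92934184320464 [0.13439689 0.66626423 0.37390264]
{'clock': 0.15, 'joints': array([-1.35508608,  0.47763765,  0.02235371,  1.55618998, -0.01149021,
        1.10927814, -0.08311736]), 'qvel': array([-6.89677484e-04, -1.65366736e-03,  6.90706914e-04, -5.69435139e-03,
       -9.74603394e-04,  7.26797910e-05,  1.02941780e-03]), 'tau': array([ 2.48159929e-03, -5.96924686e+01,  1.60992153e+00, -2.81490737e+01,
        1.26340863e-02,  6.60048026e-03, -7.70267434e-06]), 'tcp_pos': array([0.21464437, 0.63950327, 0.23054531]), 'orientation': array([ 2.54975734e+00,  1.83377195e+00, -1.66002476e-03]), 'contact_force': array([ 0.14906538,  0.5730635 , -0.34536772]), 'moment': array([-0.02826729, -0.0141033 ,  0.08020076]), 'grip_width': 0.08534820668772104}
```

View pics/top0.png

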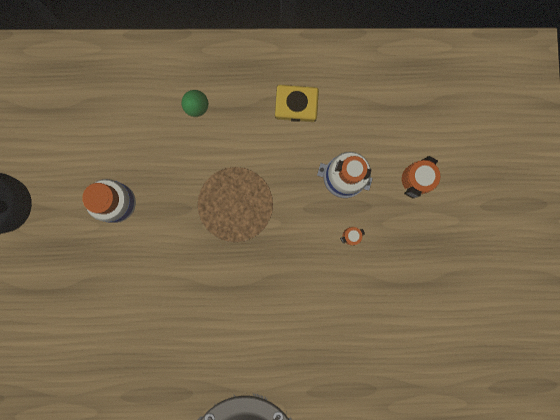

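View pics/scene0.png

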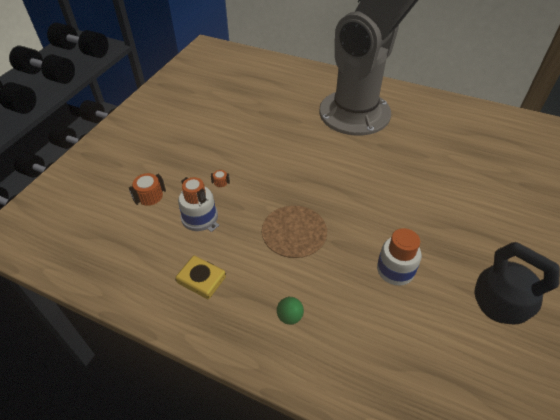

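Candidates (top view): the cap on the tub at (352,170), a larger loose tabbed cap at (422,177), a small loose one at (353,236), and the plain-capped tub at (100,198). The one meant sits on the cradled tub at (352,170). The mat is at (235,204). I'll confirm in an enlarged crop.

```bash
python3 - <<'E'
from h import *
crop('top0',305,130,455,210,'c1',5)
f=load('top0')
for n,u,v,z in(("cap",353,169,.124),("tub",348,173,.08),("mat",235,204,.005),("big",424,177,.05),("small",353,236,.03),("plain",100,197,.122)):print(n,atz(f,u,v,z))
E
```

```text
cap [ 0.5972217  -0.23187095  0.124     ]
tub [ 0.59539502 -0.22923386  0.08      ]
mat [0.53888486 0.01505725 0.005     ]
big [ 0.58868815 -0.40146431  0.05      ]
small [ 0.46237929 -0.24539674  0.03      ]
plain [0.54743004 0.27743619 0.122     ]
```

View pics/c1.png

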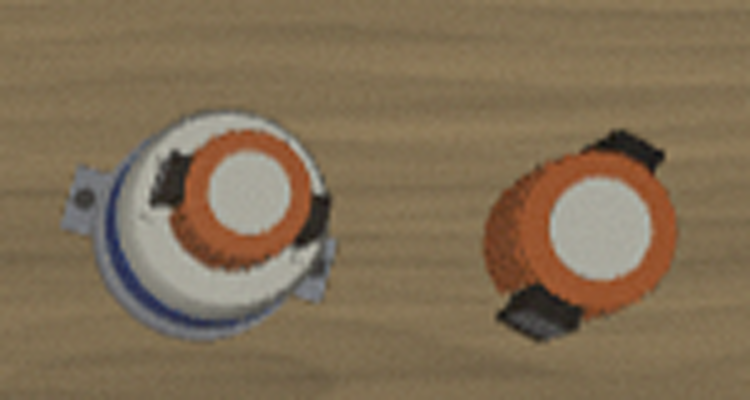

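The crop shows the cap meant on the cradled tub, top centre at about (355,169), tabs at about (339,166) and (368,174). The loose one at (424,175) is clearly bigger. Tab axis is about 16° off world y. I'll move above it with the wrist half-turned, which leaves room in joint 7 for the anticlockwise turn.

Request:
send_rows:
  motion:
    - {"dp": [0.03,-0.043,0.002],"rot": [0,0,-0.155],"grip": 0.0854}
    - {"dp": [0.03,-0.043,0.002],"rot": [0,0,-0.155],"grip": 0.0854}
    - {"dp": [0.03,-0.043,0.002],"rot": [0,0,-0.155],"grip": 0.0854}
    - {"dp": [0.03,-0.043,0.002],"rot": [0,0,-0.155],"grip": 0.0854}
    - {"dp": [0.03,-0.043,0.002],"rot": [0,0,-0.155],"grip": 0.0854}
    - {"dp": [0.03,-0.043,0.002],"rot": [0,0,-0.155],"grip": 0.0854}
    - {"dp": [0.03,-0.043,0.002],"rot": [0,0,-0.155],"grip": 0.0854}
    - {"dp": [0.03,-0.043,0.002],"rot": [0,0,-0.155],"grip": 0.0854}
    - {"dp": [0.03,-0.043,0.002],"rot": [0,0,-0.155],"grip": 0.0854}
    - {"dp": [0.03,-0.043,0.002],"rot": [0,0,-0.155],"grip": 0.0854}
    - {"dp": [0.008,-0.043,0],"rot": [0,0,-0.155],"grip": 0.0854}
    - {"dp": [0.008,-0.043,0],"rot": [0,0,-0.155],"grip": 0.0854}
    - {"dp": [0.008,-0.043,0],"rot": [0,0,-0.155],"grip": 0.0854}
    - {"dp": [0.008,-0.043,0],"rot": [0,0,-0.155],"grip": 0.0854}
    - {"dp": [0.008,-0.043,0],"rot": [0,0,-0.155],"grip": 0.0854}
    - {"dp": [0.008,-0.043,0],"rot": [0,0,-0.155],"grip": 0.0854}
    - {"dp": [0.008,-0.043,0],"rot": [0,0,-0.155],"grip": 0.0854}
    - {"dp": [0.008,-0.043,0],"rot": [0,0,-0.155],"grip": 0.0854}
    - {"dp": [0.008,-0.043,0],"rot": [0,0,-0.155],"grip": 0.0854}
    - {"dp": [0.008,-0.043,0],"rot": [0,0,-0.155],"grip": 0.0854}

```text
clock: 2.65
tcp_pos: [0.5983, -0.2451, 0.2479]
orientation: [-1.767, 2.591, 0.002]
contact_force: [0.8, -0.3, 0.4]
grip_width: 0.0854
```

```bash
python3 - <<'E'
from h import *
f=grab("wrist","w1"); o=get_obs(); print(o['joints'],o['tcp_pos'],-f['R'].T@f['t'],f['R'][2])
def pf(f,X):
    p=f['R']@np.array(X)+f['t']; th=np.arctan2(np.hypot(p[0],p[1]),p[2]); a=np.arctan2(p[1],p[0]); return f['cx']+f['fx']*th*np.cos(a),f['cy']+f['fy']*th*np.sin(a)
u,v=map(int,pf(f,[.6,-.235,.12])); print(u,v)
u0,v0=max(0,min(u-75,410)),max(0,min(v-55,310))
print(u0,v0); crop('w1',u0,v0,u0+150,v0+110,'w1c',5)
E
```

```text
[-0.31960366  0.562744    0.92539362  1.65154751 -0.48238496  1.16778345
 -1.23267875] [ 0.59735602 -0.25190569  0.24831855] [ 0.67620036 -0.27673578  0.39154375] [-0.30121185  0.1226508  -0.9456364 ]
267 200
192 145
```

View pics/w1c.png

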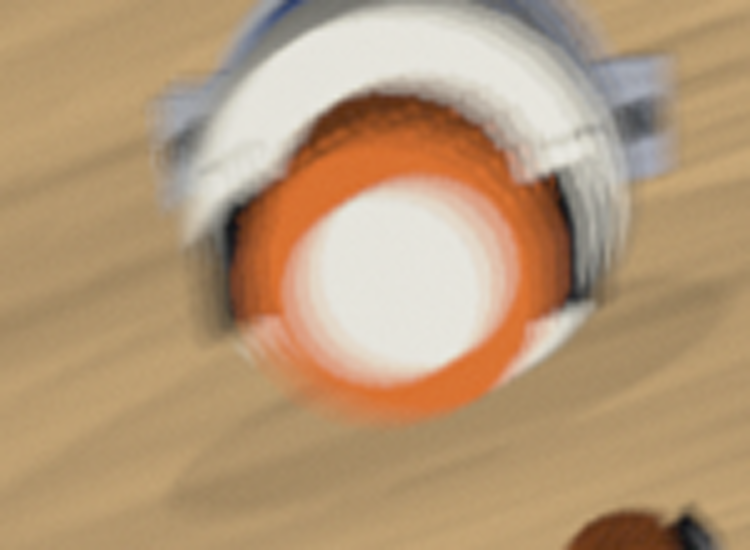

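Centre of the cap top at about crop (400,285), blurred because the arm was still settling. I'll trim yaw and position, settle, and look again.

Request:
send_rows:
  motion:
    - {"dp": [0,0.009,0],"rot": [0,0,0.045],"grip": 0.0854}
    - {"dp": [0,0.009,0],"rot": [0,0,0.045],"grip": 0.0854}
    - {"dp": [0,0,0],"rot": [0,0,0],"grip": 0.0854}
    - {"dp": [0,0,0],"rot": [0,0,0],"grip": 0.0854}
    - {"dp": [0,0,0],"rot": [0,0,0],"grip": 0.0854}

```text
clock: 3.32
tcp_pos: [0.5974, -0.23, 0.2475]
orientation: [-1.88, 2.513, -0.002]
contact_force: [-0.7, 0.9, -0.4]
grip_width: 0.0852
```

```bash
cat >> h.py <<'E'
def pf(f,X):
    p=f['R']@np.array(X)+f['t']; th=np.arctan2(np.hypot(p[0],p[1]),p[2]); a=np.arctan2(p[1],p[0]); return f['cx']+f['fx']*th*np.cos(a),f['cy']+f['fy']*th*np.sin(a)
def yaw():
    o=get_obs()['orientation']; import scipy.spatial.transform as s; m=s.Rotation.from_rotvec(o).as_matrix(); return np.degrees(np.arctan2(m[1,0],m[0,0])),m[:,2]
E
python3 - <<'E'
from h import *
f=grab("wrist","w2"); o=get_obs(); print(yaw(),o['tcp_pos'],o['clock'])
u,v=map(int,pf(f,[.6,-.235,.12])); u0,v0=u-75,v-55
print(u0,v0); crop('w2',u0,v0,u0+150,v0+110,'w2c',5)
E
```

```text
(np.float64(-106.38834088369751), array([ 3.31860178e-03,  7.49491366e-04, -9.99994213e-01])) [ 0.59738934 -0.23005199  0.24747682] 3.375
208 138
```

View pics/w2c.png

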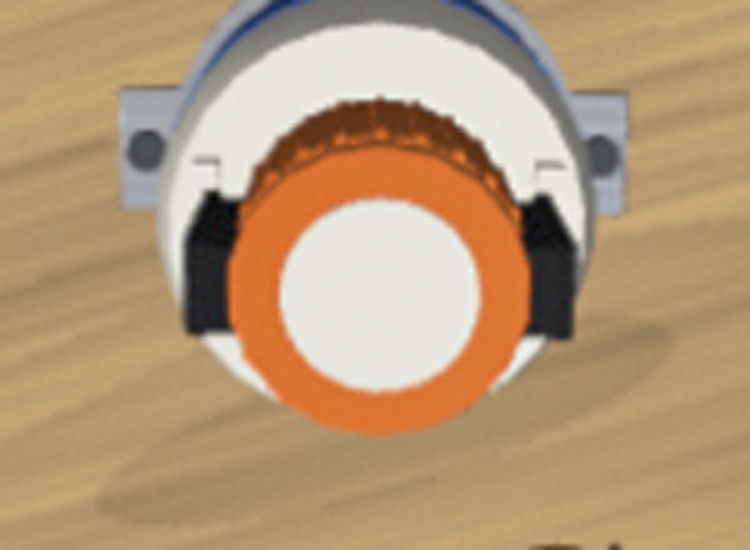

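The wrist view is symmetric: disc centre at (284,197), tabs at (250,191) and (317,192), tilted under 1°. The yaw is fine.

```bash
python3 - <<'E'
from h import *
f=load('w2')
print(atz(f,208+380/5,138+294/5,.124,True)); 
P=[atz(f,208+a/5,138+b/5,.12,True) for a,b in((208,300),(552,304))]; d=P[0]-P[1]; print((P[0]+P[1])/2,np.degrees(np.arctan2(d[1],d[0])),np.linalg.norm(d))
E
```

```text
[ 0.59825918 -0.23522073  0.124     ]
[ 0.59568056 -0.23459846  0.12      ] 73.00254605504153 0.060320352870796574
```

Request:
send_rows:
  motion:
    - {"dp": [0,-0.005,-0.03],"rot": [0,0,0],"grip": 0.0854}
    - {"dp": [0,0,-0.035],"rot": [0,0,0],"grip": 0.0854}
    - {"dp": [0,0,-0.035],"rot": [0,0,0],"grip": 0.0854}
    - {"dp": [0,0,-0.025],"rot": [0,0,0],"grip": 0.0854}
    - {"dp": [0,0,-0.015],"rot": [0,0,0],"grip": 0.0854}
    - {"dp": [0,0,0],"rot": [0,0,0],"grip": 0.0854}
    - {"dp": [0,0,0],"rot": [0,0,0],"grip": 0.0854}
  grip_force: 20

```text
clock: 4.25
tcp_pos: [0.599, -0.236, 0.1059]
orientation: [-1.879, 2.51, -0.009]
contact_force: [-0.7, -0.2, 1.3]
grip_width: 0.0853
```

Request:
send_rows:
  motion:
    - {"dp": [-0.001,0.001,-0.013],"rot": [0,0,0],"grip": 0.0854}
    - {"dp": [0,0,0],"rot": [0,0,0],"grip": 0.0854}
    - {"dp": [0,0,0],"rot": [0,0,0],"grip": 0.05}
    - {"dp": [0,0,0],"rot": [0,0,0],"grip": 0.05}
    - {"dp": [0,0,0],"rot": [0,0,0],"grip": 0.05}
    - {"dp": [0,0,0],"rot": [0,0,0],"grip": 0.05}
    - {"dp": [0,0,0],"rot": [0,0,0],"grip": 0.05}
    - {"dp": [0,0,0],"rot": [0,0,0],"grip": 0.05}
  grip_force: 20

```text
clock: 5.25
tcp_pos: [0.5997, -0.2351, 0.0951]
orientation: [-1.878, 2.507, -0.013]
contact_force: [0.6, 0.4, 0.9]
grip_width: 0.0544
```

```bash
python3 - <<'E'
from h import *
o=get_obs(); print(yaw(),o['tcp_pos'],o['moment'],o['contact_force'],o['grip_width'])
E
```

```text
(np.float64(-106.33849413099011), array([ 1.24955628e-02, -9.81781477e-04, -9.99921445e-01])) [ 0.59974016 -0.2350695   0.09505651] [0.1157005  0.02751007 0.0306782 ] [0.56163029 0.41480679 0.88114116] 0.05435428730678528
```

Width is 54 mm, so both tabs are in. Turning.

Request:
send_rows:
  motion:
    - {"dp": [0,0,0],"rot": [0,0.003,0.08],"grip": 0.05}
    - {"dp": [0,0,0],"rot": [0,0.003,0.1],"grip": 0.05}
    - {"dp": [0,0,0],"rot": [0,0.003,0.1],"grip": 0.05}
    - {"dp": [0,0,0],"rot": [0,0.003,0.1],"grip": 0.05}
    - {"dp": [0,0,0],"rot": [0,0,0.1],"grip": 0.05}
    - {"dp": [0,0,0],"rot": [0,0,0.1],"grip": 0.05}

```text
clock: 6.0
tcp_pos: [0.6009, -0.2352, 0.0952]
orientation: [-2.539, 1.847, -0.002]
contact_force: [0.2, 0.9, -0.1]
grip_width: 0.0542
```

```bash
python3 - <<'E'
from h import *
o=get_obs(); print(yaw(),o['tcp_pos'],o['moment'],o['contact_force'],o['grip_width'],o['joints'])
E
```

```text
(np.float64(-72.0630914088363), array([ 1.83324251e-03,  8.65573230e-04, -9.99997945e-01])) [ 0.60087479 -0.2351542   0.09518843] [ 0.19214083 -0.0005778  -0.08331606] [ 0.21936037  0.86969879 -0.14010355] 0.05417886116179388 [-0.15110648  0.65517119  0.61390913  1.77214493 -0.48050675  0.86685447
 -0.57439912]
```

Request:
send_rows:
  motion:
    - {"dp": [-0.001,0,0],"rot": [0,0,0.1],"grip": 0.05}
    - {"dp": [-0.001,0,0],"rot": [0,0,0.1],"grip": 0.05}
    - {"dp": [0,0,0],"rot": [0,0,0.1],"grip": 0.05}
    - {"dp": [0,0,0],"rot": [0,0,0.1],"grip": 0.05}
    - {"dp": [0,0,0],"rot": [0,0,0.1],"grip": 0.05}
    - {"dp": [0,0,0],"rot": [0,0,0.04],"grip": 0.05}
    - {"dp": [0,0,0],"rot": [0,0,0],"grip": 0.05}
    - {"dp": [0,0,0],"rot": [0,0,0],"grip": 0.05}

```text
clock: 7.0
tcp_pos: [0.5994, -0.2361, 0.0952]
orientation: [-2.948, 1.08, -0.004]
contact_force: [-0.5, 0.4, 1.2]
grip_width: 0.0545
```

```bash
python3 - <<'E'
from h import *
o=get_obs(); print(yaw(),o['tcp_pos'],o['moment'],o['contact_force'],o['grip_width'])
f=grab("wrist","w3");u,v=map(int,pf(f,[.6,-.235,.12])); u0,v0=u-75,v-55
print(u0,v0); crop('w3',u0,v0,u0+150,v0+110,'w3c',4)
E
```

```text
(np.float64(-40.25787350170934), array([ 3.01935418e-03,  8.89413593e-04, -9.99995046e-01])) [ 0.59944424 -0.23610946  0.0951873 ] [ 0.07999111  0.00055916 -0.08287415] [-0.5163921   0.3531502   1.22150819] 0.05450422552543351
202 242
```

View pics/w3c.png

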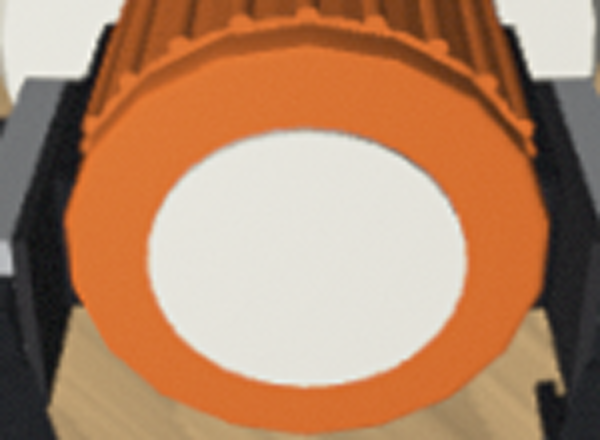

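The pads sit squarely on both tabs at the left and right of the cap (crop disc centre (308,258)), so the cap turned with the fingers by 66°. Lifting straight.

Request:
send_rows:
  motion:
    - {"dp": [0,0,0.01],"rot": [0,0,0],"grip": 0.05}
    - {"dp": [0,0,0.01],"rot": [0,0,0],"grip": 0.05}
    - {"dp": [0,0,0.012],"rot": [0,0,0],"grip": 0.05}
    - {"dp": [0,0,0.015],"rot": [0,0,0],"grip": 0.05}
    - {"dp": [0,0,0.02],"rot": [0,0,0],"grip": 0.05}
    - {"dp": [0,0,0.02],"rot": [0,0,0],"grip": 0.05}
    - {"dp": [0,0,0.01],"rot": [0,0,0],"grip": 0.05}
    - {"dp": [0,0,0],"rot": [0,0,0],"grip": 0.05}

```text
clock: 8.05
tcp_pos: [0.5996, -0.2366, 0.2005]
orientation: [-2.947, 1.083, -0.008]
contact_force: [-0.3, 0.1, -1.7]
grip_width: 0.0544
```

```bash
python3 - <<'E'
from h import *
o=get_obs(); print(yaw(),o['tcp_pos'],o['moment'],o['contact_force'],o['grip_width'])
f=grab("scene","s1"); crop('s1',120,110,370,300,'s1c',3)
i=load('top0')['img']; h=cv2.cvtColor(i,cv2.COLOR_RGB2HSV)[195:212,195:275]
# mat circle from edges in top0: enlarge
crop('top0',190,155,280,250,'matc',6)
E
```

```text
(np.float64(-40.33752346256686), array([ 5.68791129e-03, -1.87211646e-04, -9.99983806e-01])) [ 0.59961062 -0.23661797  0.20045174] [-0.03514905 -0.01171848  0.02108586] [-0.29138039  0.05699948 -1.71927728] 0.05443369988887446
```

View pics/s1c.png

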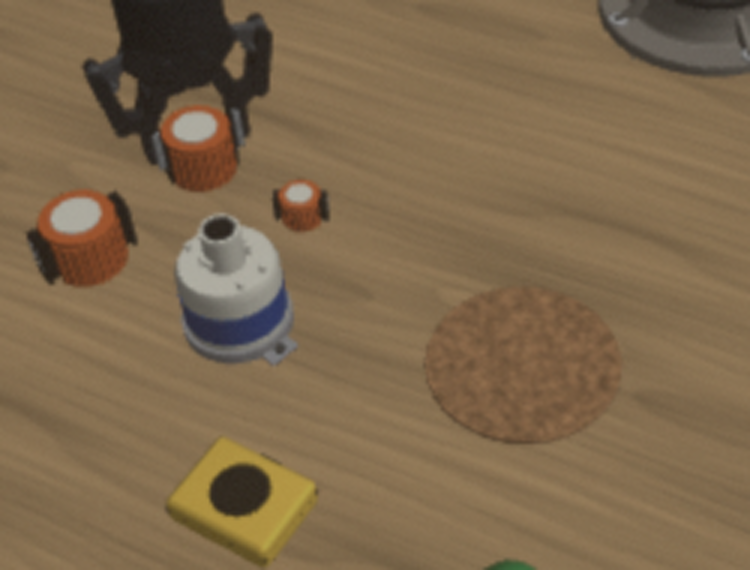

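View pics/matc.png

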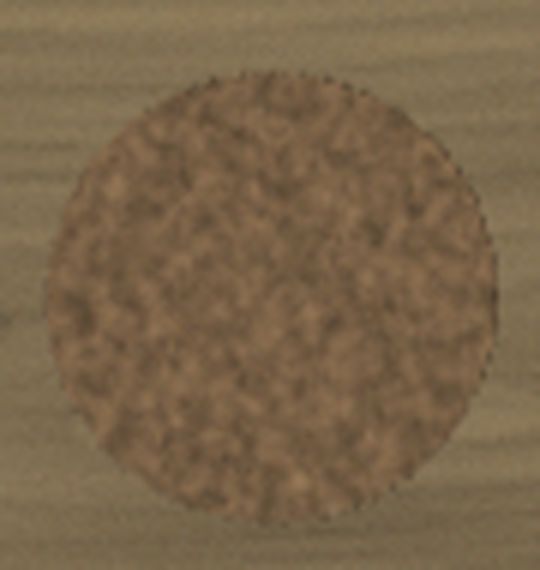

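The cap (crop (199,145)) is held upright, clear of the bare neck at (220,228). The mat is centred at top px (235.3,204.3), about (0.538, 0.014). Carrying it over.

Request:
send_rows:
  motion:
    - {"dp": [-0.005,0.02,0],"rot": [0,0,0],"grip": 0.05}
    - {"dp": [-0.008,0.033,0],"rot": [0,0,0],"grip": 0.05}
    - {"dp": [-0.008,0.033,0],"rot": [0,0,0],"grip": 0.05}
    - {"dp": [-0.008,0.033,0],"rot": [0,0,0],"grip": 0.05}
    - {"dp": [-0.008,0.033,-0.01],"rot": [0,0,0],"grip": 0.05}
    - {"dp": [-0.008,0.033,-0.02],"rot": [0,0,0],"grip": 0.05}
    - {"dp": [-0.008,0.033,-0.02],"rot": [0,0,0],"grip": 0.05}
    - {"dp": [-0.006,0.02,-0.02],"rot": [0,0,0],"grip": 0.05}
    - {"dp": [-0.002,0.01,-0.02],"rot": [0,0,0],"grip": 0.05}
    - {"dp": [0,0,-0.02],"rot": [0,0,0],"grip": 0.05}
    - {"dp": [0,0,0],"rot": [0,0,0],"grip": 0.05}
    - {"dp": [0,0,0],"rot": [0,0,0],"grip": 0.05}

```text
clock: 9.6
tcp_pos: [0.5235, 0.0348, 0.0794]
orientation: [-2.956, 1.064, 0.021]
contact_force: [-0.4, -0.5, -1.5]
grip_width: 0.0545
```

```bash
python3 - <<'E'
from h import *
o=get_obs(); print(yaw(),o['tcp_pos'],o['contact_force'],o['grip_width'])
E
```

```text
(np.float64(-39.58960121859043), array([-0.0122107 ,  0.00475076, -0.99991416])) [0.52349944 0.03475898 0.07937486] [-0.40231712 -0.45687236 -1.46368161] 0.05447376868331978
```

Request:
send_rows:
  motion:
    - {"dp": [0.007,-0.01,-0.01],"rot": [-0.002,-0.006,0],"grip": 0.05}
    - {"dp": [0.006,-0.008,-0.015],"rot": [-0.002,-0.005,0],"grip": 0.05}
    - {"dp": [0,0,-0.012],"rot": [0,0,0],"grip": 0.05}
    - {"dp": [0,0,-0.006],"rot": [0,0,0],"grip": 0.05}
    - {"dp": [0,0,0],"rot": [0,0,0],"grip": 0.05}
    - {"dp": [0,0,0],"rot": [0,0,0],"grip": 0.05}

```text
clock: 10.35
tcp_pos: [0.5381, 0.0146, 0.0343]
orientation: [-2.954, 1.066, -0.002]
contact_force: [-0.0, -0.5, -0.2]
grip_width: 0.0546
```

```bash
python3 - <<'E'
from h import *
o=get_obs(); print(yaw(),o['tcp_pos'],o['contact_force'],o['grip_width'])
E
```

```text
(np.float64(-39.68964547811326), array([ 1.22631699e-03,  5.44113737e-04, -9.99999100e-01])) [0.53812044 0.01460727 0.03429848] [-0.02494438 -0.53842569 -0.24713731] 0.05461049927169734
```

Request:
send_rows:
  motion:
    - {"dp": [0,0,-0.005],"rot": [0,0,0],"grip": 0.05}
    - {"dp": [0,0,-0.004],"rot": [0,0,0],"grip": 0.05}
    - {"dp": [0,0,-0.002],"rot": [0,0,0],"grip": 0.05}
    - {"dp": [0,0,0],"rot": [0,0,0],"grip": 0.05}
    - {"dp": [0,0,0],"rot": [0,0,0],"grip": 0.05}

```text
clock: 10.98
tcp_pos: [0.5385, 0.0152, 0.0232]
orientation: [-2.954, 1.065, -0.003]
contact_force: [0.4, -1.2, -0.9]
grip_width: 0.0545
```

Request:
send_rows:
  motion:
    - {"dp": [0,0,-0.0015],"rot": [0,0,0],"grip": 0.05}
    - {"dp": [0,0,0],"rot": [0,0,0],"grip": 0.05}

```text
clock: 11.22
tcp_pos: [0.5387, 0.0152, 0.0218]
orientation: [-2.954, 1.065, -0.003]
contact_force: [-0.0, -0.2, -0.7]
grip_width: 0.0543
```

Request:
send_rows:
  motion:
    - {"dp": [0,0,-0.0015],"rot": [0,0,0],"grip": 0.05}
    - {"dp": [0,0,0],"rot": [0,0,0],"grip": 0.05}

```text
clock: 11.48
tcp_pos: [0.5387, 0.0152, 0.0202]
orientation: [-2.954, 1.065, -0.004]
contact_force: [0.3, -0.1, -1.4]
grip_width: 0.0546
```

Request:
send_rows:
  motion:
    - {"dp": [0,0,-0.001],"rot": [0,0,0],"grip": 0.05}
    - {"dp": [0,0,0],"rot": [0,0,0],"grip": 0.05}

```text
clock: 11.72
tcp_pos: [0.5388, 0.0152, 0.0192]
orientation: [-2.953, 1.065, -0.004]
contact_force: [-1.2, 0.6, -0.9]
grip_width: 0.0548
```

No contact yet; continuing in 1 mm steps.

Request:
send_rows:
  motion:
    - {"dp": [0,0,-0.001],"rot": [0,0,0],"grip": 0.05}
    - {"dp": [0,0,0],"rot": [0,0,0],"grip": 0.05}

```text
clock: 11.98
tcp_pos: [0.5388, 0.0151, 0.0192]
orientation: [-2.953, 1.065, -0.003]
contact_force: [-1.5, 1.1, 1.4]
grip_width: 0.0546
```

Request:
send_rows:
  motion:
    - {"dp": [0,0,-0.001],"rot": [0,0,0],"grip": 0.05}
    - {"dp": [0,0,0],"rot": [0,0,0],"grip": 0.05}

```text
clock: 12.22
tcp_pos: [0.5388, 0.0151, 0.0191]
orientation: [-2.952, 1.065, -0.003]
contact_force: [-0.5, 0.6, 2.6]
grip_width: 0.0541
```

Contact at exactly the expected height. Releasing, then going up.

Request:
send_rows:
  motion:
    - {"dp": [0,0,0],"rot": [0,0,0],"grip": 0.062}
    - {"dp": [0,0,0],"rot": [0,0,0],"grip": 0.07}
    - {"dp": [0,0,0],"rot": [0,0,0],"grip": 0.08}
    - {"dp": [0,0,0],"rot": [0,0,0],"grip": 0.0854}
    - {"dp": [0,0,0],"rot": [0,0,0],"grip": 0.0854}
    - {"dp": [0,0,0],"rot": [0,0,0],"grip": 0.0854}
    - {"dp": [0,0,0],"rot": [0,0,0],"grip": 0.0854}

```text
clock: 13.1
tcp_pos: [0.539, 0.0151, 0.0186]
orientation: [-2.952, 1.065, -0.003]
contact_force: [0.1, -0.8, -0.4]
grip_width: 0.0857
```

Request:
send_rows:
  motion:
    - {"dp": [0,0,0.01],"rot": [0,0,0],"grip": 0.0854}
    - {"dp": [0,0,0.02],"rot": [0,0,0],"grip": 0.0854}
    - {"dp": [0,0,0.03],"rot": [0,0,0],"grip": 0.0854}
    - {"dp": [0,0,0.03],"rot": [0,0,0],"grip": 0.0854}
    - {"dp": [0,0,0.03],"rot": [0,0,0],"grip": 0.0854}
    - {"dp": [0,0,0.03],"rot": [0,0,0],"grip": 0.0854}
    - {"dp": [-0.03,0,0.02],"rot": [0,0,0],"grip": 0.0854}
    - {"dp": [-0.03,0,0],"rot": [0,0,0],"grip": 0.0854}
    - {"dp": [0,0,0],"rot": [0,0,0],"grip": 0.0854}
    - {"dp": [0,0,0],"rot": [0,0,0],"grip": 0.0854}
    - {"dp": [0,0,0],"rot": [0,0,0],"grip": 0.0854}

```text
clock: 14.48
tcp_pos: [0.4787, 0.0142, 0.2]
orientation: [-2.947, 1.067, -0.011]
contact_force: [0.0, 0.4, -0.0]
grip_width: 0.0853
```

```bash
python3 - <<'E'
from h import *
o=get_obs(); print(o['tcp_pos'],o['contact_force'],o['grip_width'],o['clock'])
grab("scene","s2"); crop('s2',120,140,450,320,'s2c',2)
E
```

```text
[0.47871512 0.01423987 0.19999978] [ 0.00297897  0.42598444 -0.01985165] 0.0852843598310237 14.475
```

View pics/s2c.png

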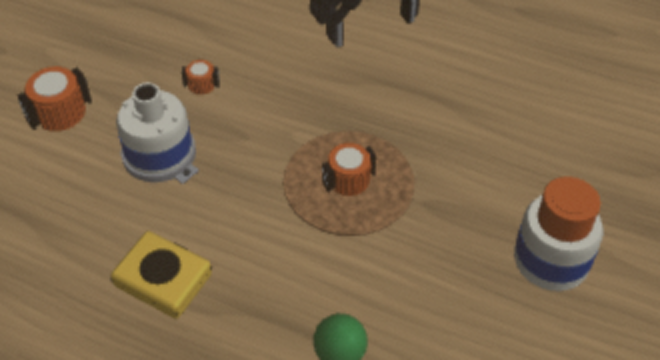

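The cap stands top side up at the centre of the mat (crop (350,170)), the tub is bare at (150,100), the plain tub is still at (565,230), and the gripper is clear.

```bash
python3 -c "
from bench import hand_in; print(hand_in())"
```

```text
the job is handed in; nothing more can be done
None
```

The orange safety cap is off its tub and standing top side up in the middle of the cork mat. I handed the job in at about 14.5 s of the 42 s allowed.

- **Removal:** I squeezed both tabs at 20 N, and the gripper width of 54 mm showed they were fully in. I then turned the cap 66° anticlockwise and lifted it straight off.
- **Placing:** I lowered the cap in 1 mm steps until it touched, and contact came at the expected height. I then opened the gripper and backed away about 0.2 m.
- **Last checks:** The final picture shows the cap upright and well inside the mat's edge, the cradled tub bare, and the plain-capped tub apparently where it stood (checked by eye). The force on the tool was about zero.
- **Misses:** The carry overshot the mat centre by about 25 mm in the air, and I corrected it before lowering. No check failed or disagreed.

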